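Find the full slide box in the drawer by its weight and hand it over

TASK

Pull the drawer of the small grey bench cabinet out to its stop: two closed blue slide boxes that look alike stand on edge in it, one full of glass slides and the other empty. Lift each box clear of its slot in turn to feel which is heavier, and stand the empty, lighter one back on edge in a slot of the drawer, leaving the wire slide rack beside them in its slot and the drawer out. Then hold the full, heavier box up, still upright, about 15 cm above the middle of the clipboard for the technician to take, and finish there, still holding it.

Things in the scene. Friction and masses are not known exactly. Their poses are not given: they have to be found in the camera images.
- drawer (a joint): how far the drawer of the grey bench cabinet (208 mm wide, 225 deep, 130 high, fixed) is out: 0 m shut, 0.150 m at its stop. It slides level toward the robot, along the cabinet's -x, with about 2 N of friction and stays where it is left. At the start it is shut or up to 5 mm out, and the boxes are hidden inside
- drawer_handle (a point): middle of the steel bar handle on the drawer's front: level round bar, 11 mm thick, 110 mm long along y, 40 mm in front of the face (34 mm of air behind it), 32 mm below the cabinet's top; moves with the drawer. It can be pinched from above. x points into the cabinet (pull along -x), y left, z up
- middle_slot (a point): floor centre of the middle of the drawer's three slots (14 mm above the bench), moving with the drawer; x into the cabinet, y left, z up. Slots at y = -62, 0, +62 mm, each 36 mm wide, 129 mm long (x), between ribs 22 mm high with flared lips. Above its floor the drawer's sides are 28 mm high, its front 112 mm, 65 mm ahead (-x). Boxes and rack stand in the slots in any order
- slide_box_a_centre (a point): centre (half-way up) of slide box A: closed blue plastic box on edge in a drawer slot, 98 long (x) x 30 thick (y) x 86 mm high (z up), white catch on top. In a slot its centre is 43 mm above the drawer's floor. Gripped across its 30 mm, best in the upper half; about 30 mm of room to the next box. Looks just like box B: one is full of slides (about 0.2 kg), one empty (about 0.08 kg); only lifting tells which
- slide_box_b_centre (a point): centre (half-way up) of slide box B: closed blue plastic box on edge in a drawer slot, 98 long (x) x 30 thick (y) x 86 mm high (z up), white catch on top. In a slot its centre is 43 mm above the drawer's floor. Gripped across its 30 mm, best in the upper half; about 30 mm of room to the next box. Looks just like box A: one is full of slides (about 0.2 kg), one empty (about 0.08 kg); only lifting tells which
- rack_centre (a point): centre of the wire slide rack, 25 mm wide, 103 mm long and 64 mm high, standing in the third slot of the drawer; to be left there
- clipboard_middle (a point): middle of the clipboard's upper face, 4 mm above the bench: a brown board 215 x 136 mm lying flat on the bench to the right of the cabinet, with a blank form, a steel clip up to 20 mm high at its far end and a pencil on it; x along its length toward the clip, z up
- flotation_bath: fixed white flotation bath on the bench to the left of the work, to be kept clear of: origin under its centre, 430 mm long (x), 430 mm wide (y), its rear half an instrument housing up to 230 mm high; the arm may start above or beside it

How it is judged (in metres and radians):
On the way, in this order (a step that is already met when the one before it is completed fails the run):
1. the drawer is pulled out to its stop (value of joint drawer above 0.143 m), for 0.1 s.
2. the lighter box is lifted clear of its slot in the gripper (at least 30 mm), the heavier standing in the drawer (((z of slide_box_a_centre in the frame of middle_slot above 0.073 m and contact force between slide_box_a and the fingers above 0.3 N and z of slide_box_b_centre in the frame of middle_slot below 0.05 m and x of slide_box_b_centre in the frame of middle_slot between -0.03 and 0.03 m and y of slide_box_b_centre in the frame of middle_slot between -0.082 and 0.082 m and contact force between slide_box_b and drawer above 1.3 N) or (z of slide_box_b_centre in the frame of middle_slot above 0.073 m and contact force between slide_box_b and the fingers above 0.3 N and z of slide_box_a_centre in the frame of middle_slot below 0.05 m and x of slide_box_a_centre in the frame of middle_slot between -0.03 and 0.03 m and y of slide_box_a_centre in the frame of middle_slot between -0.082 and 0.082 m and contact force between slide_box_a and drawer above 1.3 N))), for 0.2 s.
3. the lighter box stands on edge in a slot of the drawer again, let go (((z of slide_box_a_centre in the frame of middle_slot below 0.05 m and x of slide_box_a_centre in the frame of middle_slot between -0.03 and 0.03 m and y of slide_box_a_centre in the frame of middle_slot between -0.082 and 0.082 m and angle between slide_box_a_centre's own z axis and vertical below 0.2 rad and contact force between slide_box_a and the fingers below 0.1 N and linear speed of slide_box_a below 0.05 m/s and contact force between slide_box_a and drawer below 1.3 N and contact force between slide_box_b and drawer above 1.3 N) or (z of slide_box_b_centre in the frame of middle_slot below 0.05 m and x of slide_box_b_centre in the frame of middle_slot between -0.03 and 0.03 m and y of slide_box_b_centre in the frame of middle_slot between -0.082 and 0.082 m and angle between slide_box_b_centre's own z axis and vertical below 0.2 rad and contact force between slide_box_b and the fingers below 0.1 N and linear speed of slide_box_b below 0.05 m/s and contact force between slide_box_b and drawer below 1.3 N and contact force between slide_box_a and drawer above 1.3 N))), for 0.2 s.
4. the heavier box is lifted clear of its slot in the gripper (at least 30 mm), the lighter standing in the drawer (((z of slide_box_a_centre in the frame of middle_slot above 0.073 m and contact force between slide_box_a and the fingers above 0.3 N and z of slide_box_b_centre in the frame of middle_slot below 0.05 m and x of slide_box_b_centre in the frame of middle_slot between -0.03 and 0.03 m and y of slide_box_b_centre in the frame of middle_slot between -0.082 and 0.082 m and contact force between slide_box_b and drawer below 1.3 N) or (z of slide_box_b_centre in the frame of middle_slot above 0.073 m and contact force between slide_box_b and the fingers above 0.3 N and z of slide_box_a_centre in the frame of middle_slot below 0.05 m and x of slide_box_a_centre in the frame of middle_slot between -0.03 and 0.03 m and y of slide_box_a_centre in the frame of middle_slot between -0.082 and 0.082 m and contact force between slide_box_a and drawer below 1.3 N))), for 0.2 s.
At the end, for the whole second after the job is handed in: drawer still out (over 130 mm); lighter box (presses under 1.3 N on the drawer) let go, upright in a slot; rack still in a slot; heavier box held still in the gripper, upright within 0.25 rad, centre 110 to 300 mm above the bench, within 60 mm of the clipboard's middle seen from above (value of joint drawer above 0.13 m and z of rack_centre in the frame of middle_slot below 0.05 m and x of rack_centre in the frame of middle_slot between -0.03 and 0.03 m and y of rack_centre in the frame of middle_slot between -0.082 and 0.082 m and ((horizontal distance between slide_box_a_centre and clipboard_middle below 0.06 m and height (world z) of slide_box_a_centre between 0.11 and 0.3 m and angle between slide_box_a_centre's own z axis and vertical below 0.25 rad and contact force between slide_box_a and the fingers above 0.5 N and linear speed of each of slide_box_a, slide_box_b below 0.05 m/s and z of slide_box_b_centre in the frame of middle_slot below 0.05 m and x of slide_box_b_centre in the frame of middle_slot between -0.03 and 0.03 m and y of slide_box_b_centre in the frame of middle_slot between -0.082 and 0.082 m and angle between slide_box_b_centre's own z axis and vertical below 0.2 rad and contact force between slide_box_b and the fingers below 0.1 N and contact force between slide_box_b and drawer below 1.3 N) or (horizontal distance between slide_box_b_centre and clipboard_middle below 0.06 m and height (world z) of slide_box_b_centre between 0.11 and 0.3 m and angle between slide_box_b_centre's own z axis and vertical below 0.25 rad and contact force between slide_box_b and the fingers above 0.5 N and linear speed of each of slide_box_b, slide_box_a below 0.05 m/s and z of slide_box_a_centre in the frame of middle_slot below 0.05 m and x of slide_box_a_centre in the frame of middle_slot between -0.03 and 0.03 m and y of slide_box_a_centre in the frame of middle_slot between -0.082 and 0.082 m and angle between slide_box_a_centre's own z axis and vertical below 0.2 rad and contact force between slide_box_a and the fingers below 0.1 N and contact force between slide_box_a and drawer below 1.3 N))); the arm keeps its last pose, push and grip.
It fails at once if a slide box is tipped over (angle between any of slide_box_a_centre, slide_box_b_centre's own z axis and vertical above 0.8 rad).
It fails at once if the slide rack is lifted out of its slot (z of rack_centre in the frame of middle_slot above 0.062 m).
It also fails if it takes over 72 s, if anything falls off the work surface, if the arm or the gripper's body presses on something with over 40 N, if the wrist force passes 120 N, or if a joint passes its speed limit or range.

ROBOT

A 6-joint arm with a two-finger parallel gripper is mounted at the origin on a cart in front of the work surface, level with it; the furniture and walls round the work are solid. World frame = base frame: x ahead of the robot, y to its left, z up, the work surface at z = 0. Lengths are in m, angles in degrees, forces in N, time in s.
With the tool pointing down it reaches from about 0.425 to 0.95 m from the base axis. Payload 14.7 kg.
Tool frame: the origin (TCP) lies on the centre line of the jaws, within the pads' length; the fingertips stand 17 mm ahead of it and the grasp point (between the pads) lies 2 mm behind it; z points along the fingers, x is the direction in which the jaws open and shut, and the axes are right-handed (so a half turn about z gives the same grasp; the last joint's range is limited). The gripper opens to 85 mm and grips with 20 to 120 N. Pads are 22 mm wide; open, the fingers measure 114 mm over their backs; the gripper's body (76 mm by 85 mm) begins 54 mm behind the grasp point. The pads swing forward as they close: fully open they stand 13 mm farther back than shut.
Start: joints at [70.038, 27.513, 91.461, -0, 61.026, -2.67], TCP at [0.193, 0.621, 0.248] pointing down, gripper open.
Joint ranges: [-157.49, 157.49], [-46.99, 117.5], [13.45, 153.17], [-89.5, 269.5], [5.16, 153.95], [-167.48, 167.48]. Speed limits (degrees/s): [108.29, 108.29, 136.94, 172.46, 172.46, 172.46].

INTERFACE

Orientations are given as a 3x3 rotation matrix whose columns are the frame's x, y, z axes.
In Python, from rig import sense, capture, hand_in gives the robot as it stands.
- The arm moves only by the shell command python3 -m inch 'ROWS'. ROWS is JSON, a list of rows, each a list of 3 entries, a list of its own where there are three numbers: the shift along the world's x, y, z in cm, then the turn about the world's z in rad, then the opening, from 0 (shut) to 1 (fully open). In form: [[[dx, dy, dz], twist, gripper], ...]. A call has 1 to 8 rows; each row shifts and turns the commanded pose from where the row before left it; what a row does not reach is not made up. A row lasts 1/10 s, in which the tool goes at most 50 mm and 8.59 degrees, less where a joint would pass 70% of its speed; a pose out of reach is approached as far as the arm can. A call with a gripper value outside its range is refused whole. The fingers move at their own pace and stop on an object; the grip force is fixed at half the most. Time passes only in rows, so rows that do not move let the fingers close. It gives the time, the measured TCP pose, the force and the opening at its end, in the units of the state.
- sense(): the state, without advancing time (a new reading comes with each control period).
- capture(name): name is "scene" or "top" or "wrist"; returns a dict with "frame" (420x560x3 uint8, blue, green, red), "z_map" (420x560 float32, m along the optical axis (not along the pixel's ray), 0 where there is no reading), "mtx" (3x3 intrinsics, pixels), "distortion" ([k1, k2, p1, p2, k3] as OpenCV has them; the pictures are not rectified), "view" (4x4, takes a point from world to camera coordinates); the wrist camera has in their place "mount" (4x4, takes a point from camera to tool coordinates, whose origin is the TCP and whose axes are the tool frame's). Camera axes: x right, y up, looking along -z (the intrinsics and any distortion apply to the point x, -y, -z); pixel columns grow to the right and rows downward; lengths in m; the calibration is good to about 2 mm. A picture is of the moment at which its call begins: read the wrist's pose just before it.
- hand_in(): hands the job in, once; it reports no verdict.
The state is a dict: "time_s": time; "joint_positions": joint angles; "qvel": joint speeds; "effort": joint torques, N m; "tcp_pos": TCP position; "tool_rot": TCP orientation; "force": force on the tool from outside, world axes, zero at the start; "torque": the same for the moment, N m; "grip_width": opening from 0.0 (shut) to 1.0 (fully open).
Only numpy, scipy, OpenCV 4.12 (cv2) and the standard library are available. Lean on these libraries where they do the work, as an engineer would, in place of code of your own. Each camera call takes 0.05 s, during which the arm holds its last target.

## Working session

There is one attempt and no reset: what is moved stays moved. The work goes in short steps, Python scripts to look and compute and a shell command to move; the robot and the scene stay as the last step left them, time stands still between calls to the robot, and variables do not carry over. Pictures are saved under pics/ and viewed, and the job is handed in when it is done.

```bash
ls; mkdir -p pics; python3 - <<'E'
from rig import sense,capture
import cv2
s=sense();print(s)
for n in("scene","top"):
    c=capture(n);cv2.imwrite(f"pics/{n}0.png",c["frame"]);print(n,c["mtx"],c["distortion"],c["view"])
E
```

```text
pics
{'time_s': 0.0, 'joint_positions': array([ 7.00370431e+01,  2.75498287e+01,  9.14931061e+01, -1.44452463e-03,
        6.10252008e+01, -2.67049405e+00]), 'qvel': array([-0.01782652,  0.00522696,  0.01805498, -0.13132527,  0.02772464,
       -0.05120189]), 'effort': array([ 4.90131482e-03, -9.50653768e+01, -4.30184698e+01,  1.15101402e-04,
        1.22511608e-02,  4.77537344e-05]), 'tcp_pos': array([0.19307518, 0.62026472, 0.24767686]), 'tool_rot': array([[ 2.97237372e-01,  9.54803538e-01, -3.85273256e-04],
       [ 9.54802876e-01, -2.97237620e-01, -1.12526502e-03],
       [-1.18892473e-03, -3.33891956e-05, -9.99999293e-01]]), 'force': array([-0.42327792,  0.11381409,  1.2167426 ]), 'torque': array([-0.01012682,  0.00730162,  0.01307937]), 'grip_width': 0.9983388492607745}
scene [[437.2894592    0.         281.71993835]
 [  0.         437.2894592  211.27099507]
 [  0.           0.           1.        ]] [-0.07329651  0.          0.          0.          0.        ] [[ 0.7707454  -0.6371359   0.00306117 -0.4146375 ]
 [ 0.48446151  0.58916167  0.64667269 -0.36929482]
 [-0.41382191 -0.49693698  0.76276147 -0.9803    ]
 [ 0.          0.          0.          1.        ]]
top [[411.80588782   0.         280.5499032 ]
 [  0.         411.80588782 205.11427156]
 [  0.           0.           1.        ]] [-0.07822973  0.          0.          0.          0.        ] [[ 0.00198897 -0.99997574  0.00667552  0.03818011]
 [ 0.99241783  0.00279423  0.1228782  -0.6061424 ]
 [-0.12289387  0.0063805   0.99239931 -1.39286249]
 [ 0.          0.          0.          1.        ]]
```

View pics/scene0.png

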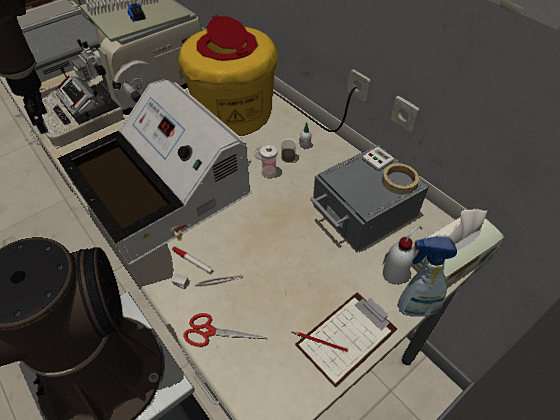

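View pics/top0.png

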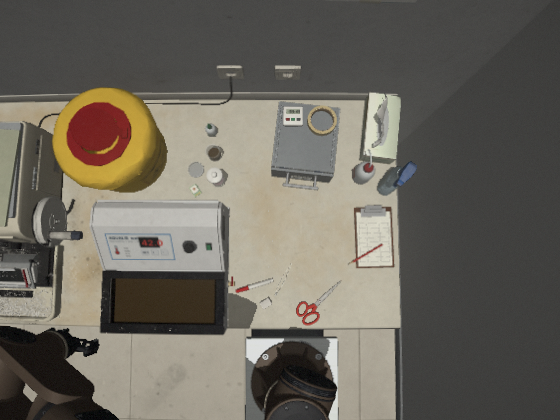

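```bash
cat > h.py <<'E'
import numpy as np,cv2
from rig import sense,capture
def T_cw(c,s=None):
    if "view" in c: return np.linalg.inv(c["view"])
    T=np.eye(4);T[:3,:3]=s["tool_rot"];T[:3,3]=s["tcp_pos"];return T@c["mount"]
def cloud(c,s=None):
    h,w=c["z_map"].shape
    u,v=np.meshgrid(np.arange(w),np.arange(h))
    p=cv2.undistortPoints(np.stack([u,v],-1).reshape(-1,1,2).astype(float),c["mtx"],c["distortion"]).reshape(h,w,2)
    z=c["z_map"];P=np.stack([p[...,0]*z,-p[...,1]*z,-z],-1)
    T=T_cw(c,s);W=P@T[:3,:3].T+T[:3,3];W[z==0]=np.nan
    return W
def onplane(c,uv,zp,s=None):
    p=cv2.undistortPoints(np.array(uv,float).reshape(-1,1,2),c["mtx"],c["distortion"]).reshape(-1,2)
    T=T_cw(c,s);d=np.c_[p[:,0],-p[:,1],-np.ones(len(p))]@T[:3,:3].T;o=T[:3,3]
    return o+d*((zp-o[2])/d[:,2])[:,None]
E
python3 - <<'E'
from h import *
np.set_printoptions(precision=4,suppress=True)
c=capture("top");W=cloud(c);z=W[...,2]
roi=np.zeros(z.shape,bool);roi[85:200,255:350]=1
m=roi&(z>.12)&(z<.137)
P=W[m];print("top z",np.median(P[:,2]),len(P))
r=cv2.minAreaRect(P[:,:2].astype(np.float32));print(r,cv2.boxPoints(r))
hm=np.zeros_like(roi);hm[172:195,275:330]=1
m2=hm&(z>.085)&(z<.115)
Q=W[m2];print("handle cloud",len(Q),Q.min(0),Q.max(0),np.median(Q,0))
roi=np.zeros(z.shape,bool);roi[200:275,345:400]=1
# clipboard: brown board/paper by corner colours
hsv=cv2.cvtColor(c["frame"],cv2.COLOR_BGR2HSV)
for n,b in(("handle",(c["frame"][165:200,270:335],)),):
    cv2.imwrite("pics/hz.png",cv2.resize(b[0],None,fx=10,fy=10,interpolation=cv2.INTER_CUBIC))
cv2.imwrite("pics/cz.png",cv2.resize(c["frame"][195:280,340:410],None,fx=7,fy=7,interpolation=cv2.INTER_CUBIC))
E
```

```text
top z 0.129924785830001 3609
((0.8503684997558594, -0.034565091133117676), (0.3191516101360321, 0.31701233983039856), 0.33057212829589844) [[ 0.6899  0.123 ]
 [ 0.6917 -0.194 ]
 [ 1.0109 -0.1921]
 [ 1.009   0.1249]]
handle cloud 261 [ 0.6516 -0.123   0.0852] [0.7117 0.0589 0.1145] [ 0.6788 -0.028   0.1019]
```

View pics/hz.png

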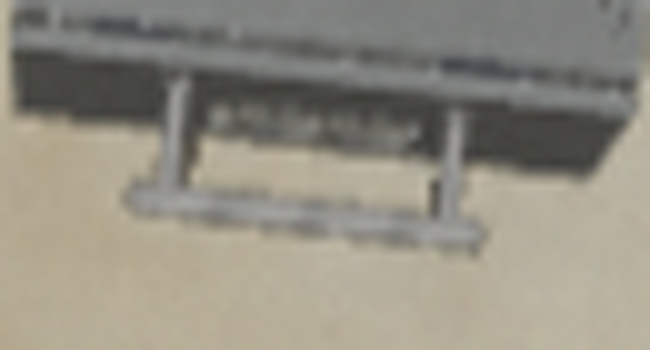

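View pics/cz.png

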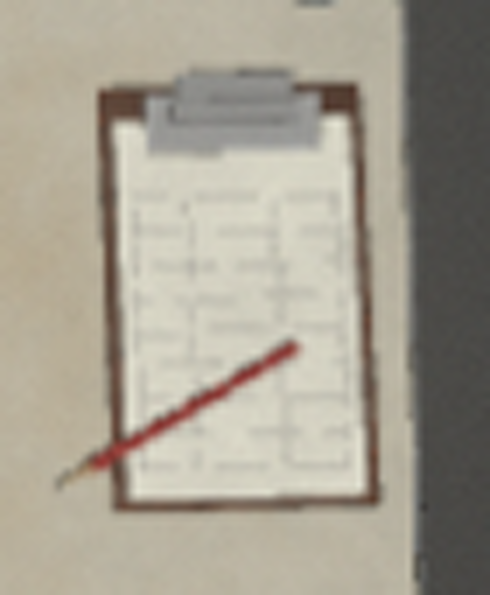

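```bash
python3 - <<'E'
from h import *
np.set_printoptions(precision=4,suppress=True)
c=capture("top");W=cloud(c);z=W[...,2]
m=np.zeros(z.shape,np.uint8);m[85:200,255:350]=1
m=(m>0)&(abs(z-.13)<.006)
m=cv2.morphologyEx(m.astype(np.uint8),cv2.MORPH_OPEN,np.ones((5,5)))
n,l,st,ce=cv2.connectedComponentsWithStats(m);print(st)
i=1+st[1:,4].argmax()
cs,_=cv2.findContours((l==i).astype(np.uint8),cv2.RETR_EXTERNAL,cv2.CHAIN_APPROX_NONE)
k=max(cs,key=cv2.contourArea).reshape(-1,2)
p=onplane(c,k,.13);r=cv2.minAreaRect(p[:,:2].astype(np.float32));print(r);print(cv2.boxPoints(r))
# clipboard
hsv=cv2.cvtColor(c["frame"],cv2.COLOR_BGR2HSV)
for uv in [(357,240),(391,240),(374,266),(374,240),(345,240),(350,225)]: print(uv,c["frame"][uv[1],uv[0]],hsv[uv[1],uv[0]],W[uv[1],uv[0]])
E
```

```text
[[     0      0    560    420 232551]
 [   303    104      9     10     80]
 [   335    108      5      5     25]
 [   311    112     19     19    242]
 [   272    119     66     54   2272]
 [   327    121      5      6     30]]
((0.7940939664840698, -0.04004637897014618), (0.2078315019607544, 0.16335587203502655), 83.64244079589844)
[[ 0.7014 -0.1343]
 [ 0.8638 -0.1524]
 [ 0.8868  0.0542]
 [ 0.7244  0.0723]]
(357, 240) [136 150 156] [ 21  33 156] [ 0.4867 -0.231   0.0038]
(391, 240) [126 139 147] [ 19  36 147] [ 0.4866 -0.3525  0.0037]
(374, 266) [114 126 139] [ 14  46 139] [ 0.3954 -0.2901  0.0017]
(374, 240) [189 204 206] [ 26  21 206] [ 0.4866 -0.2912  0.0056]
(345, 240) [152 174 184] [ 21  44 184] [ 0.487  -0.1893 -0.0019]
(350, 225) [150 171 181] [ 20  44 181] [ 0.5398 -0.2069  0.0041]
```

```bash
python3 - <<'E'
from h import *
np.set_printoptions(precision=4,suppress=True)
c=capture("top")
h=onplane(c,[(282.2,184.5),(317.9,188.5)],.0995);print(h,h.mean(0),np.linalg.norm(h[1]-h[0]),np.degrees(np.arctan2(*( (h[0]-h[1])[[0,1]]))))
b=onplane(c,np.array([(99,92),(356,88),(377,503),(115,507)])/7.+[339.6,194.6],.004);print(b,b.mean(0))
# scene cam handle
s=capture("scene");f=s["frame"];cv2.imwrite("pics/sz.png",cv2.resize(f[175:255,300:380],None,fx=7,fy=7,interpolation=cv2.INTER_CUBIC))
E
```

```text
[[ 0.6678  0.0347  0.0995]
 [ 0.6546 -0.0847  0.0995]] [ 0.6612 -0.025   0.0995] 0.12005187715012099 6.282071470494174
[[ 0.6015 -0.2215  0.004 ]
 [ 0.6039 -0.3539  0.004 ]
 [ 0.3935 -0.3588  0.004 ]
 [ 0.392  -0.2259  0.004 ]] [ 0.4977 -0.29    0.004 ]
```

View pics/sz.png

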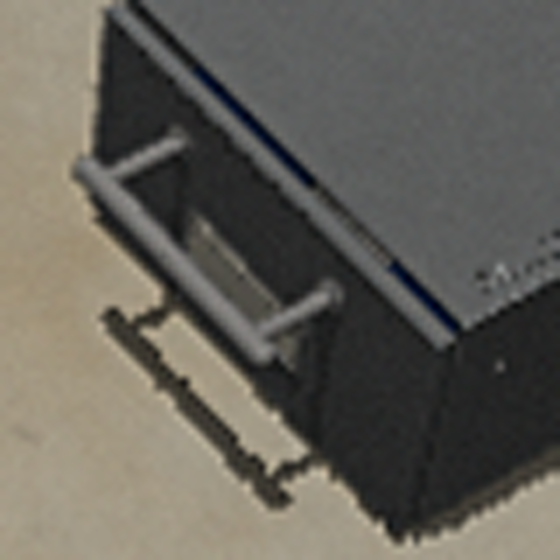

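```bash
python3 - <<'E'
from h import *
np.set_printoptions(precision=4,suppress=True)
s=capture("scene")
h=onplane(s,[(311.4,198.6),(337.4,225.3)],.098);print(h,h.mean(0))
E
python3 -m inch '[[[0,0,4],0,1],[[0,0,4],0,1],[[2.6,-3.6,0],-0.08,0.4],[[2.6,-3.6,0],-0.08,0.4],[[2.6,-3.6,0],-0.08,0.4],[[2.6,-3.6,0],-0.08,0.4],[[2.6,-3.6,0],-0.08,0.4],[[2.6,-3.6,0],-0.08,0.4]]'
python3 -m inch '[[[2.6,-3.6,0],-0.08,0.4],[[2.6,-3.6,0],-0.08,0.4],[[2.6,-3.6,0],-0.08,0.4],[[2.6,-3.6,0],-0.08,0.4],[[2.6,-3.6,0],-0.08,0.4],[[2.6,-3.6,0],-0.08,0.4],[[2.6,-3.6,0],-0.08,0.4],[[2.6,-3.6,0],-0.08,0.4]]'
```

```text
[[ 0.6673  0.0294  0.098 ]
 [ 0.657  -0.0829  0.098 ]] [ 0.6621 -0.0268  0.098 ]
time_s: 1.15
tcp_pos: [0.3499, 0.4031, 0.3285]
tool_rot: [[0.707, 0.708, 0.0], [0.708, -0.707, 0.0], [0.0, 0.0, -1.0]]
force: [1.0, 0.6, -0.0]
grip_width: 0.405
time_s: 1.95
tcp_pos: [0.558, 0.1149, 0.3285]
tool_rot: [[0.989, 0.145, 0.0], [0.145, -0.989, 0.0], [0.0, -0.0, -1.0]]
force: [-0.1, 0.8, 0.9]
grip_width: 0.401
```

```bash
python3 -m inch '[[[2.6,-3.6,0],-0.08,0.4],[[2.6,-3.6,-2],-0.08,0.4],[[2.6,-3.6,-3],-0.094,0.4],[[2.5,-3.3,-3],0,0.4],[[0,0,-3],0,0.4],[[0,0,0],0,0.4],[[0,0,0],0,0.4]]'
python3 - <<'E'
from h import *
np.set_printoptions(precision=4,suppress=True)
s=sense();c=capture("wrist");cv2.imwrite("pics/w1.png",c["frame"]);print(s["tcp_pos"],c["mount"],c["mtx"])
W=cloud(c,s);m=(abs(W[...,2]-.098)<.008);np.save("W.npy",W)
print(m.sum())
E
```

```text
time_s: 2.65
tcp_pos: [0.6575, -0.0209, 0.2212]
tool_rot: [[0.995, -0.105, -0.001], [-0.105, -0.995, 0.0], [-0.001, -0.0, -1.0]]
force: [-0.2, -0.0, -0.1]
grip_width: 0.398
[ 0.6575 -0.0209  0.2212] [[ 1.     -0.0014 -0.0008  0.0009]
 [-0.0016 -0.9611 -0.2763 -0.0714]
 [-0.0003  0.2763 -0.9611 -0.1243]
 [ 0.      0.      0.      1.    ]] [[318.1468   0.     271.072 ]
 [  0.     318.1468 206.471 ]
 [  0.       0.       1.    ]]
3254
```

View pics/w1.png

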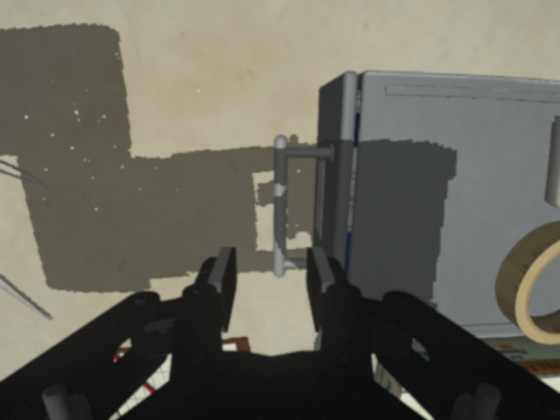

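```bash
python3 - <<'E'
from h import *
np.set_printoptions(precision=4,suppress=True)
s=sense();c=capture("wrist")
h=onplane(c,[(280.5,137.5),(279,276)],.098,s);print(h,h.mean(0),np.linalg.norm(h[0]-h[1]),np.degrees(np.arctan2(*((h[0]-h[1])[:2]))))
e=onplane(c,[(363,75),(351,300)],.130,s);print(e,np.degrees(np.arctan2(*((e[0]-e[1])[:2]))))
R=s["tool_rot"];print((h.mean(0)-s["tcp_pos"])@R)
E
```

```text
[[ 0.6722  0.0332  0.098 ]
 [ 0.6597 -0.0843  0.098 ]] [ 0.666  -0.0255  0.098 ] 0.11815193741309184 6.053892511564053
[[ 0.7283  0.07    0.13  ]
 [ 0.7147 -0.0941  0.13  ]] 4.716107801524622
[0.0081 0.004  0.1244]
```

```bash
python3 -m inch '[[[0.65,-0.45,-3],0,0.4],[[0,0,-3],0,0.4],[[0,0,0],0,0.4],[[0,0,0],0,0.4]]'
python3 - <<'E'
from h import *
np.set_printoptions(precision=4,suppress=True)
s=sense();c=capture("wrist");cv2.imwrite("pics/w2.png",c["frame"]);print(s["tcp_pos"])
E
```

```text
time_s: 3.15
tcp_pos: [0.6648, -0.0252, 0.1627]
tool_rot: [[0.995, -0.104, 0.001], [-0.104, -0.995, -0.0], [0.001, -0.0, -1.0]]
force: [-0.0, -0.2, 0.5]
grip_width: 0.4
[ 0.6648 -0.0252  0.1627]
```

View pics/w2.png

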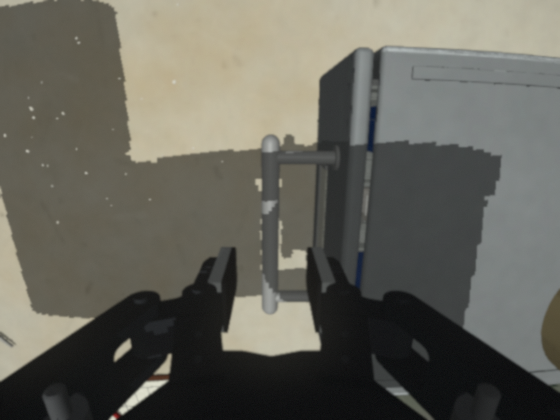

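```bash
python3 -m inch '[[[0,0,-3],0,0.4],[[0,0,-2.5],0,0.4],[[0,0,-1.2],0,0.4],[[0,0,0],0,0],[[0,0,0],0,0],[[0,0,0],0,0],[[0,0,0],0,0]]'
```

```text
time_s: 3.9
tcp_pos: [0.6658, -0.0256, 0.0972]
tool_rot: [[0.995, -0.105, 0.003], [-0.105, -0.995, -0.0], [0.003, -0.0, -1.0]]
force: [-4.3, 1.0, 15.2]
grip_width: 0.101
```

```bash
python3 -m inch '[[[-0.8,0.09,0],0,0],[[-1.6,0.17,0],0,0],[[-2,0.22,0],0,0],[[-2,0.22,0],0,0],[[-2,0.22,0],0,0],[[-2,0.22,0],0,0],[[-1.6,0.17,0],0,0],[[-1,0.11,0],0,0]]'
python3 -m inch '[[[-0.7,0.07,0],0,0],[[-0.5,0.05,0],0,0],[[0,0,0],0,0]]'
```

```text
time_s: 4.7
tcp_pos: [0.5363, -0.0113, 0.0971]
tool_rot: [[0.994, -0.105, 0.006], [-0.105, -0.995, -0.0], [0.006, -0.0, -1.0]]
force: [3.6, 2.1, 16.9]
grip_width: 0.1
time_s: 5.0
tcp_pos: [0.5246, -0.01, 0.0971]
tool_rot: [[0.994, -0.105, 0.006], [-0.105, -0.995, -0.0], [0.006, -0.0, -1.0]]
force: [-1.5, 4.6, 24.1]
grip_width: 0.103
```

```bash
python3 -m inch '[[[-0.3,0.03,0.1],0,0],[[-0.2,0.02,0],0,0],[[0,0,0],0,0]]'
python3 -m inch '[[[-0.2,0.02,0],0,0],[[-0.1,0.01,0],0,0],[[0,0,0],0,0]]'
```

```text
time_s: 5.3
tcp_pos: [0.5191, -0.0095, 0.0972]
tool_rot: [[0.994, -0.105, 0.004], [-0.105, -0.994, 0.0], [0.004, -0.0, -1.0]]
force: [-0.1, 6.0, 9.2]
grip_width: 0.107
time_s: 5.6
tcp_pos: [0.5166, -0.0092, 0.0972]
tool_rot: [[0.994, -0.105, 0.005], [-0.105, -0.994, 0.0], [0.005, -0.001, -1.0]]
force: [2.6, 4.0, 6.1]
grip_width: 0.106
```

```bash
python3 -m inch '[[[-0.2,0.02,0],0,0],[[-0.1,0.01,0],0,0],[[0,0,0],0,0]]'
python3 - <<'E'
from h import *
for n in("top","scene","wrist"):
    c=capture(n);cv2.imwrite(f"pics/{n}3.png",c["frame"])
E
```

```text
time_s: 5.9
tcp_pos: [0.5165, -0.0092, 0.0973]
tool_rot: [[0.994, -0.105, 0.01], [-0.105, -0.994, -0.0], [0.01, -0.001, -1.0]]
force: [17.2, 4.4, -9.5]
grip_width: 0.101
```

View pics/wrist3.png

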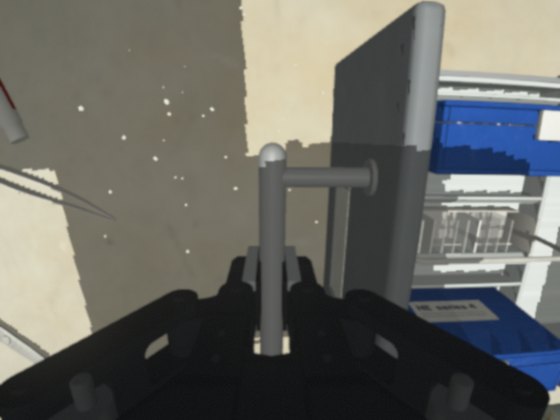

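View pics/scene3.png

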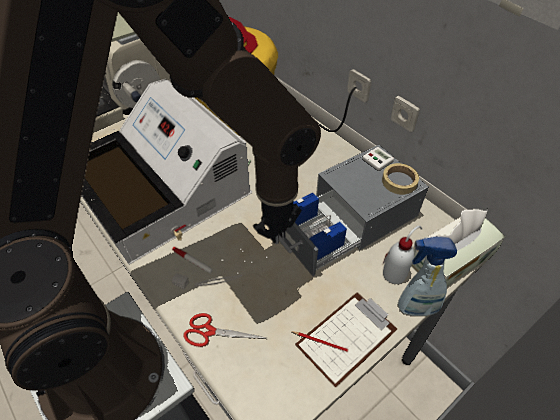

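```bash
python3 -m inch '[[[0.2,-0.02,0],0,0.4],[[0,0,0],0,0.4],[[0,0,0],0,0.4],[[0,0,1],0,0.4],[[0,0,3],0,0.4],[[0,0,4],0,0.4],[[0,0,4],0.15,0.56],[[0,0,4],0.15,0.56]]'
python3 -m inch '[[[2,-0.2,0],0.15,0.56],[[2,-0.2,0],0.15,0.56],[[2,-0.2,0],0.15,0.56],[[2,-0.2,0],0.15,0.56],[[0,0,0],0.15,0.56],[[0,0,0],0.15,0.56],[[0,0,0],0.15,0.56],[[0,0,0],0.15,0.56]]'
python3 -m inch '[[[0,0,0],0.071,0.56],[[0,0,0],0,0.56],[[0,0,0],0,0.56]]'
python3 - <<'E'
from h import *
s=sense();print(s["force"],s["tcp_pos"],s["joint_positions"])
for n in("top","wrist"):
    c=capture(n);cv2.imwrite(f"pics/{n}4.png",c["frame"])
E
```

```text
time_s: 6.85
tcp_pos: [0.5128, -0.0094, 0.2574]
tool_rot: [[0.98, 0.199, 0.0], [0.199, -0.98, -0.0], [0.0, 0.0, -1.0]]
force: [1.5, 0.1, 0.1]
grip_width: 0.56
time_s: 7.65
tcp_pos: [0.5931, -0.0174, 0.2558]
tool_rot: [[0.169, 0.986, -0.0], [0.986, -0.169, -0.0], [-0.0, -0.0, -1.0]]
force: [0.1, -0.3, 0.3]
grip_width: 0.559
time_s: 7.95
tcp_pos: [0.5932, -0.0174, 0.2555]
tool_rot: [[0.107, 0.994, 0.0], [0.994, -0.107, -0.0], [-0.0, 0.0, -1.0]]
force: [1.5, -1.4, -0.3]
grip_width: 0.559
[ 1.46463231 -1.41161898 -0.32939336] [ 0.59321622 -0.0174375   0.25554437] [-4.60994925e+00  2.25662149e+01  9.86749013e+01 -5.86708861e-04
  5.87466191e+01 -8.84576474e+01]
```

View pics/wrist4.png

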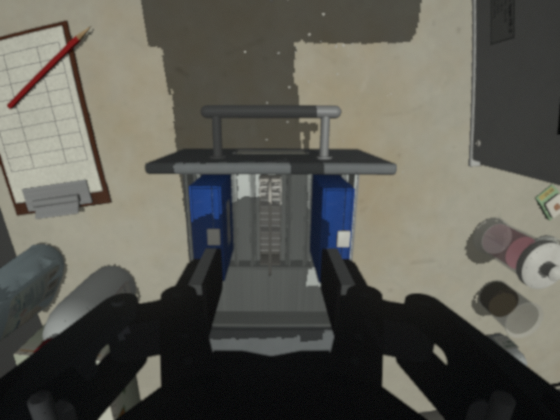

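View pics/top4.png

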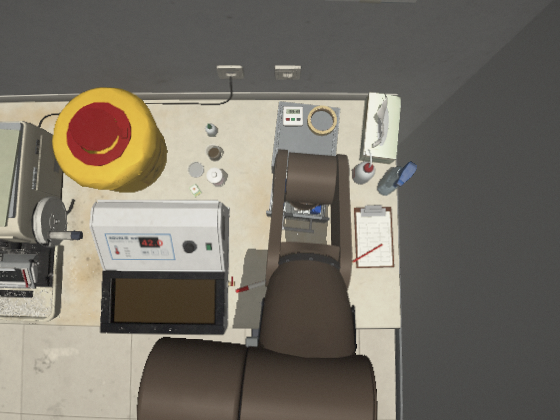

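```bash
cat > boxes.py <<'E'
from h import *
np.set_printoptions(precision=4,suppress=True)
yaw=np.radians(-6.15);ex=np.array([np.cos(yaw),np.sin(yaw)]);ey=np.array([-ex[1],ex[0]])
def boxes():
    s=sense();c=capture("wrist");W=cloud(c,s);z=W[...,2]
    hsv=cv2.cvtColor(c["frame"],cv2.COLOR_BGR2HSV)
    blue=cv2.inRange(hsv,(105,120,40),(130,255,255))>0
    m=blue&(abs(z-.100)<.006)
    n,l,st,ce=cv2.connectedComponentsWithStats(m.astype(np.uint8))
    for i in range(1,n):
        if st[i,4]<300: continue
        P=W[l==i];a=P[:,:2]@ex;b=P[:,:2]@ey
        print(st[i],"z",np.median(P[:,2]),"along ex",np.percentile(a,[1,99]),"ey",np.percentile(b,[2,50,98]))
        for lo in np.arange(a.min(),a.max()-.01,.02):
            k=(a>lo)&(a<lo+.02); 
            if k.sum()>30: print("   ",round(lo,3),np.percentile(b[k],[2,98]),np.percentile(b[k],[2,98]).mean())
    print("tcp in e",s["tcp_pos"][:2]@ex,s["tcp_pos"][:2]@ey,s["tcp_pos"][2])
if __name__=="__main__": boxes()
E
python3 boxes.py
python3 - <<'E'
from boxes import *
s=sense();c=capture("wrist")
for n,uv in(("front panel top",[(150,170),(393,172)]),):
    p=onplane(c,uv,.126,s);print(n,p[:,:2]@ex,p[:,:2]@ey)
p=onplane(c,[(213,237),(343,239)],.10,s);print(p[:,:2]@ex,p[:,:2]@ey,p)
p=onplane(c,[(188,180),(358,180),(228,185),(313,185),(194,178),(350,178)],.10,s);print(p[:,:2]@ex,p[:,:2]@ey)
E
```

```text
[ 189  186   36   93 1590] z 0.09498301328014563 along ex [0.5851 0.6688] ey [-0.0275 -0.016   0.001 ]
    0.585 [-0.028   0.0008] -0.013569876485390143
    0.605 [-0.0278  0.0005] -0.013620862542016958
    0.625 [-0.0271  0.001 ] -0.013020810959312477
    0.645 [-0.0273  0.001 ] -0.01315722227860136
[ 319  188   35   80 1534] z 0.09496422297412849 along ex [0.5867 0.6571] ey [0.0948 0.1072 0.1229]
    0.586 [0.0951 0.123 ] 0.1090359895876
    0.606 [0.095  0.1229] 0.1089709042082165
    0.626 [0.0947 0.1184] 0.10653575606464744
    0.646 [0.0945 0.1232] 0.10885673768668136
tcp in e 0.591752205586224 0.046225413212995406 0.25528297766347163
front panel top [0.5649 0.566 ] [-0.0508  0.1467]
[0.633  0.6348] [-0.007   0.1158] [[ 0.6286 -0.0748  0.1   ]
 [ 0.6435  0.0471  0.1   ]]
[0.5784 0.578  0.583  0.5828 0.5766 0.5762] [-0.027   0.1256  0.0089  0.0852 -0.0214  0.1183]
```

```bash
python3 -m inch '[[[1.6,1.9,0],0,0.56],[[1.6,1.9,-2],0,0.56],[[1.6,1.9,-3],0,0.56],[[0,0.1,-3],0,0.56],[[0,0,-2.5],0,0.56],[[0,0,0],0,0.56],[[0,0,0],0,0.56]]'
python3 - <<'E'
from h import *
s=sense()
c=capture("wrist");cv2.imwrite(f"pics/w5.png",c["frame"])
E
python3 boxes.py
```

```text
time_s: 8.85
tcp_pos: [0.6414, 0.0405, 0.1503]
tool_rot: [[0.105, 0.994, -0.001], [0.994, -0.105, -0.0], [-0.0, -0.001, -1.0]]
force: [-0.3, 0.7, 0.4]
grip_width: 0.561
[  38  153   69  148 5421] z 0.09496002988458394 along ex [0.5855 0.681 ] ey [-0.0272 -0.0139  0.001 ]
    0.585 [-0.027   0.0011] -0.012955053375041933
    0.605 [-0.0271  0.0008] -0.013160978554182355
    0.625 [-0.0275  0.0012] -0.013137053000867168
    0.645 [-0.0271  0.0009] -0.013087282148917958
    0.665 [-0.0272  0.0005] -0.01334895956874602
[ 246  155   50  150 5786] z 0.09495757483904642 along ex [0.5871 0.682 ] ey [0.0961 0.108  0.1236]
    0.586 [0.0964 0.1237] 0.11001703450170783
    0.606 [0.0961 0.1237] 0.10990707973786695
    0.626 [0.0959 0.1237] 0.10977563687171929
    0.646 [0.0963 0.1235] 0.10988912269301664
    0.666 [0.0963 0.1234] 0.10985540141251604
tcp in e 0.6339826803640849 0.10902234836846439 0.15118142865517203
```

View pics/w5.png

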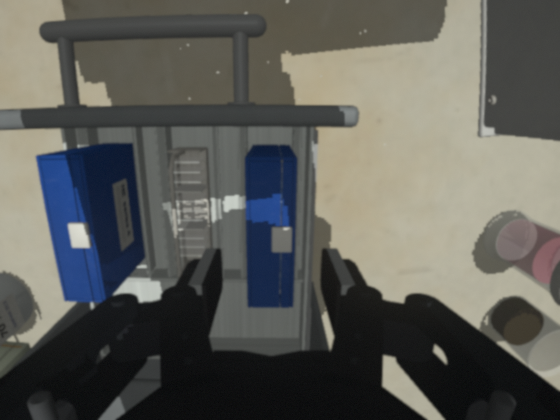

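```bash
python3 -m inch '[[[0,0,-3],0,0.56],[[0,0.05,-3],0,0.56],[[0,0,-1.2],0,0.56],[[0,0,0],0,0],[[0,0,0],0,0],[[0,0,0],0,0],[[0,0,0],0,0]]'
python3 -m inch '[[[0,0,1],0,0],[[0,0,2],0,0],[[0,0,2],0,0],[[0,0,1],0,0],[[0,0,0],0,0],[[0,0,0],0,0],[[0,0,0],0,0]]'
for i in 1 2 3; do python3 -m inch '[[[0,0,0],0,0]]' | grep force; done
python3 - <<'E'
from rig import sense,capture
import cv2
s=sense();print(s["force"],s["torque"],s["tcp_pos"])
c=capture("wrist");cv2.imwrite(f"pics/w6.png",c["frame"])
E
```

```text
time_s: 9.65
tcp_pos: [0.6422, 0.041, 0.0793]
tool_rot: [[0.105, 0.995, 0.002], [0.995, -0.105, 0.0], [0.0, 0.002, -1.0]]
force: [-0.7, 0.0, -0.8]
grip_width: 0.344
time_s: 10.35
tcp_pos: [0.6408, 0.041, 0.1371]
tool_rot: [[0.105, 0.995, -0.001], [0.995, -0.105, -0.0], [-0.0, -0.001, -1.0]]
force: [-1.0, -0.0, -1.6]
grip_width: 0.342
force: [0.5, 1.1, -0.6]
force: [0.3, 0.3, -0.5]
force: [-0.5, -1.1, -0.4]
[-0.47140882 -1.11621415 -0.36419795] [-0.03427748 -0.0119956  -0.00518645] [0.64122314 0.04105639 0.13755641]
```

View pics/w6.png

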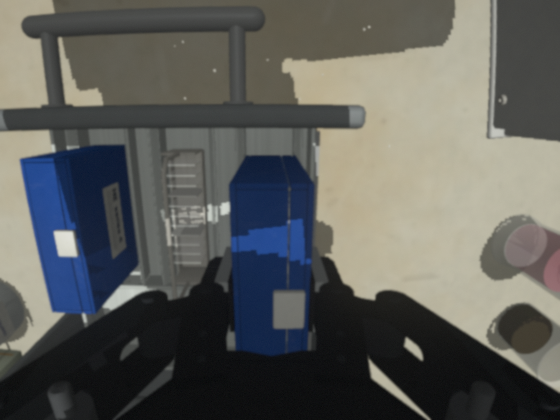

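```bash
cat > weigh.py <<'E'
from rig import sense,capture
import numpy as np
F=[];E=[]
for i in range(40):
    capture("wrist");s=sense();F.append(np.r_[s["force"],s["torque"]]);E.append(s["effort"])
F=np.array(F);E=np.array(E);print(F.mean(0).round(3),(F.std(0)/40**.5).round(3),E.mean(0).round(3),E.std(0).round(3),s["time_s"])
E
python3 weigh.py
```

```text
[-0.042  0.062 -0.808 -0.004 -0.002  0.005] [0.091 0.068 0.091 0.006 0.004 0.004] [ 0.0000e+00 -9.8800e+01 -3.5952e+01 -1.0000e-03 -0.0000e+00 -0.0000e+00] [0.002 0.043 0.016 0.    0.001 0.   ] 12.7
```

```bash
python3 -m inch '[[[0,0,-2],0,0],[[0,0,-2],0,0],[[0,0,-1],0,0],[[0,0,-0.6],0,0],[[0,0,-0.35],0,0],[[0,0,0],0,0],[[0,0,0],0,0]]'
python3 -m inch '[[[0,0,0],0,0.56],[[0,0,0],0,0.56],[[0,0,0],0,0.56],[[0,0,2],0,0.56],[[0,0,3],0,0.56],[[0,0,3],0,0.56],[[0,0,0],0,0.56],[[0,0,0],0,0.56]]'
python3 boxes.py; python3 - <<'E'
from h import *
c=capture("wrist");cv2.imwrite(f"pics/w7.png",c["frame"])
E
```

```text
time_s: 13.4
tcp_pos: [0.6418, 0.0411, 0.0791]
tool_rot: [[0.105, 0.995, 0.001], [0.995, -0.105, 0.0], [0.0, 0.001, -1.0]]
force: [0.6, -0.1, -0.6]
grip_width: 0.345
time_s: 14.2
tcp_pos: [0.6417, 0.0411, 0.1591]
tool_rot: [[0.105, 0.995, 0.002], [0.995, -0.105, 0.0], [0.0, 0.002, -1.0]]
force: [-0.3, -0.6, -0.8]
grip_width: 0.559
[  46  153   66  142 5077] z 0.0949551947418329 along ex [0.586  0.6813] ey [-0.0273 -0.0137  0.001 ]
    0.585 [-0.0273  0.0008] -0.013229957381215384
    0.605 [-0.0271  0.001 ] -0.013051115333856722
    0.625 [-0.0276  0.0012] -0.013190802535014862
    0.645 [-0.0273  0.0009] -0.013172871115328739
    0.665 [-0.0271  0.001 ] -0.013069607053478585
[ 247  155   49  144 5347] z 0.09496253877638447 along ex [0.5877 0.6825] ey [0.0971 0.1091 0.1244]
    0.587 [0.097  0.1243] 0.11065725170634476
    0.607 [0.0969 0.1244] 0.11066854319773219
    0.627 [0.0971 0.123 ] 0.11001317356390422
    0.647 [0.0973 0.1245] 0.11093208151330525
    0.667 [0.0972 0.1244] 0.110819768480311
tcp in e 0.6336512399864654 0.10960233561810344 0.15914922119279928
```

View pics/w7.png

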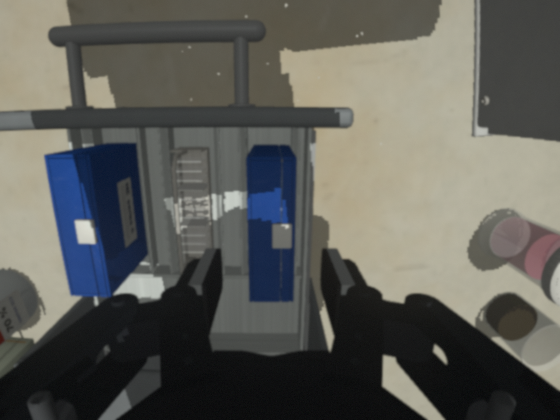

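```bash
python3 weigh.py; python3 -m inch '[[[-0.3,-3,0],0,0.56],[[-0.4,-3.2,0],0,0.56],[[-0.4,-3.2,0],0,0.56],[[-0.3,-2.84,0],0,0.56],[[0,0,0],0,0.56],[[0,0,0],0,0.56]]'
python3 boxes.py
```

```text
[ 0.068  0.121 -0.059  0.003  0.006  0.003] [0.069 0.076 0.086 0.005 0.005 0.004] [ 1.0000e-03 -9.7467e+01 -3.7140e+01 -0.0000e+00  1.0000e-03  0.0000e+00] [0.004 0.286 0.081 0.    0.003 0.   ] 16.3
time_s: 16.9
tcp_pos: [0.6273, -0.0818, 0.1585]
tool_rot: [[0.106, 0.994, 0.0], [0.994, -0.106, 0.0], [0.0, 0.0, -1.0]]
force: [-0.3, 0.0, 0.4]
grip_width: 0.561
[ 245  154   49  145 5329] z 0.09495730470630115 along ex [0.5858 0.6805] ey [-0.0278 -0.0159 -0.0004]
    0.585 [-0.0278 -0.0003] -0.0140416128068468
    0.605 [-0.0276 -0.0004] -0.013986783675096058
    0.625 [-0.0279 -0.    ] -0.013934757026928661
    0.645 [-0.0278 -0.0006] -0.014186111223130722
    0.665 [-0.0278 -0.0007] -0.014280691937414453
[ 429  158   66  142 4916] z 0.094894736137659 along ex [0.5876 0.6825] ey [0.0959 0.1085 0.1239]
    0.587 [0.0957 0.1238] 0.10977035360851276
    0.607 [0.0959 0.1238] 0.10983532697228515
    0.627 [0.0959 0.1198] 0.10785003956719558
    0.647 [0.0964 0.124 ] 0.11022744024418565
    0.667 [0.0965 0.1242] 0.11034335058090564
tcp in e 0.632498495883661 -0.014108052097004832 0.15847770459986243
```

Empty-gripper bias is -0.06 N, so the left box weighs about 0.75 N (0.076 kg), which makes it the lighter one. The gripper is centred over the right box, so I'll grasp and lift it.

```bash
python3 -m inch '[[[0.1,0,-3],0,0.56],[[0,0,-3],0,0.56],[[0,0,-2],0,0.56],[[0,0,0],0,0],[[0,0,0],0,0],[[0,0,0],0,0],[[0,0,0],0,0]]'
python3 -m inch '[[[0,0,1],0,0],[[0,0,2],0,0],[[0,0,2],0,0],[[0,0,2],0,0],[[0,0,2],0,0],[[0,0,0],0,0],[[0,0,0],0,0],[[0,0,0],0,0]]'
python3 weigh.py; python3 - <<'E'
from h import *
s=sense();print(s["tcp_pos"])
c=capture("wrist");cv2.imwrite(f"pics/w8.png",c["frame"])
E
```

```text
time_s: 17.65
tcp_pos: [0.6291, -0.0812, 0.0797]
tool_rot: [[0.104, 0.995, 0.002], [0.995, -0.104, -0.0], [-0.0, 0.002, -1.0]]
force: [0.2, -1.0, -2.6]
grip_width: 0.343
time_s: 18.45
tcp_pos: [0.6279, -0.0813, 0.1678]
tool_rot: [[0.105, 0.995, -0.001], [0.995, -0.105, 0.0], [0.0, -0.001, -1.0]]
force: [0.3, 0.3, -2.6]
grip_width: 0.341
[-1.000e-01  5.200e-02 -2.238e+00 -1.000e-03 -4.000e-03  1.000e-03] [0.088 0.09  0.063 0.005 0.005 0.005] [ 1.1000e-02 -9.6954e+01 -3.8154e+01  1.0000e-03  0.0000e+00  0.0000e+00] [0.051 0.266 0.071 0.016 0.004 0.   ] 20.45
[ 0.62839589 -0.08133921  0.16847498]
```

View pics/w8.png

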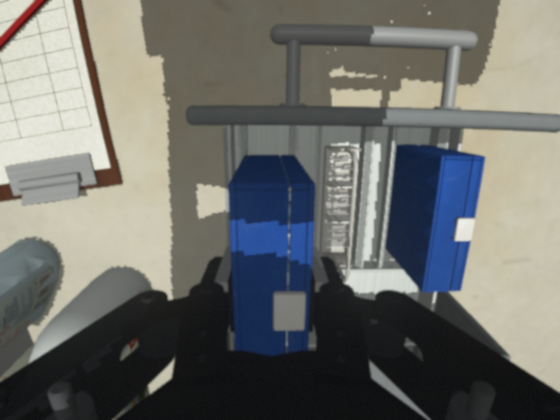

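```bash
python3 -m inch '[[[0,0,2],0,0],[[0,0,2.5],0,0],[[-1,-0.5,0],0,0],[[-2,-2,0],0,0],[[-2,-3,0],0,0],[[-2,-3,0],0,0],[[-2,-3,0],0,0],[[-2,-3,0],0,0]]'
python3 -m inch '[[[-1.5,-3,-1],0,0],[[-0.5,-2.2,-1],0,0],[[0,-1.2,-1],0,0],[[0,0,-0.5],0,0],[[0,0,0],0,0],[[0,0,0],0,0],[[0,0,0],0,0],[[0,0,0],0,0]]'
python3 - <<'E'
from h import *
s=sense();print(s["tcp_pos"],s["qvel"])
for n in("scene","top","wrist"):
    c=capture(n);cv2.imwrite(f"pics/{n}9.png",c["frame"])
E
```

```text
time_s: 21.3
tcp_pos: [0.5168, -0.2273, 0.213]
tool_rot: [[0.104, 0.995, -0.001], [0.995, -0.104, 0.0], [0.0, -0.001, -1.0]]
force: [1.0, 0.3, -2.2]
grip_width: 0.345
time_s: 22.1
tcp_pos: [0.4988, -0.2898, 0.1789]
tool_rot: [[0.104, 0.995, 0.001], [0.995, -0.104, -0.0], [-0.0, 0.001, -1.0]]
force: [-0.0, -0.1, -2.5]
grip_width: 0.338
[ 0.4988206  -0.28979586  0.17888415] [-0.25052562 -0.00216476  0.03654482  0.02112226  0.06617273 -0.04684208]
```

View pics/scene9.png

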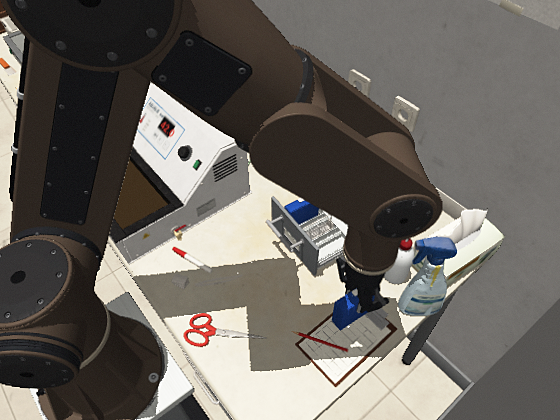

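View pics/top9.png

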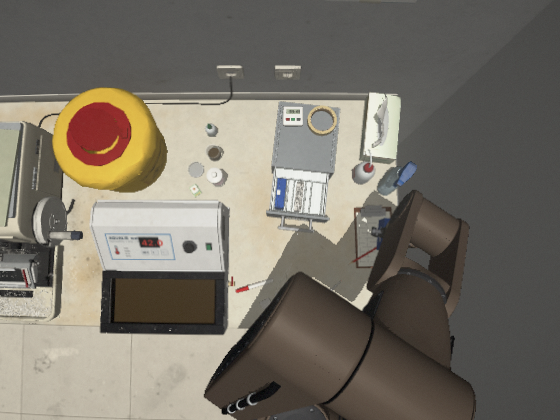

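View pics/wrist9.png

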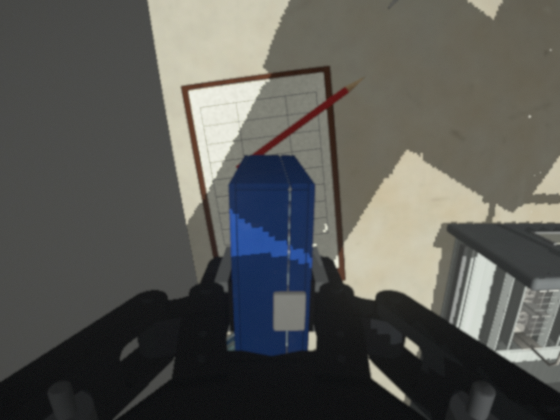

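```bash
python3 - <<'E'
from boxes import *
c=capture("top");cv2.imwrite("pics/dz.png",cv2.resize(c["frame"][155:240,260:340],None,fx=7,fy=7,interpolation=cv2.INTER_CUBIC))
W=cloud(c);hsv=cv2.cvtColor(c["frame"],cv2.COLOR_BGR2HSV)
m=(cv2.inRange(hsv,(105,120,40),(130,255,255))>0);r=np.zeros_like(m);r[165:225,265:330]=1
P=W[m&r&(abs(W[...,2]-.097)<.008)];print(len(P),np.percentile(P[:,:2]@ex,[2,98]),np.percentile(P[:,:2]@ey,[2,50,98]))
s=sense();print(s["tcp_pos"],s["force"],s["grip_width"],s["time_s"])
E
```

```text
184 [0.5874 0.6785] [0.0969 0.1074 0.122 ]
[ 0.4985 -0.2902  0.1787] [ 0.2629 -0.9481 -1.7137] 0.3391014379842891 22.3
```

View pics/dz.png

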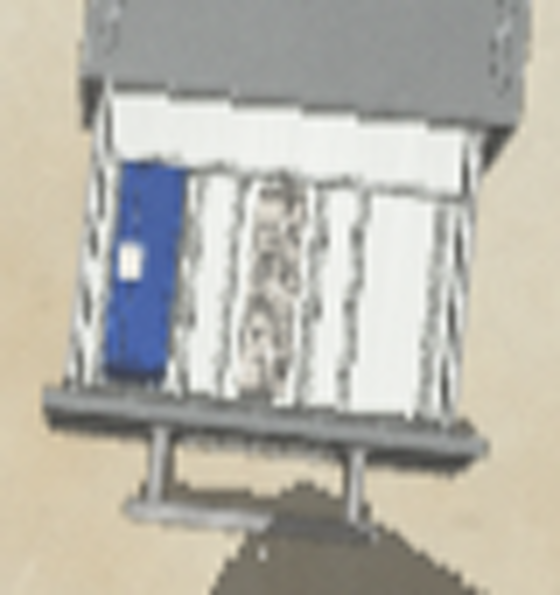

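The crop shows the drawer fully out. The light box is upright in the left slot, around (145,270) in the enlarged crop. The rack is in the middle slot at (272,285), and the right slot is empty.

```bash
python3 -c "
from rig import hand_in
print(hand_in())"
```

```text
the job is handed in; nothing more can be done
None
```

I carried out every step of the task and handed the job in at 22.3 s of the 72 s allowed. The arm is holding the heavier slide box over the clipboard. `hand_in()` gave no verdict, so what follows is my own checks.

- **Drawer:** I pulled it about 150 mm by its handle, until the pull force rose to 17 N at the stop. The last top view still shows it fully out.
- **Weighing:** I averaged 40 force readings each for the two boxes and for the empty gripper. The left box pulled 0.75 N (about 0.08 kg) and the right box 2.18 N (about 0.22 kg), so the left is the empty one.
- **Lighter box:** I stood it back in its left slot and let go. The last top view shows it upright there, with the rack untouched in the middle slot.
- **Heavier box:** It is held upright with its centre at about z = 0.156 m. It is within 2 mm of my measured clipboard middle, (0.498, -0.290), and the grip is steady.

The views of the drawer handle disagreed by 4–5 mm, so I re-centred on it with the wrist camera before pinching it. While gripping and pulling the handle I saw up to 24 N of vertical force, which dropped after a 1 mm lift. No check failed.

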